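# Fill the empty pockets of a microscope dish carrier

### The arm

A 6-joint arm with a two-finger parallel gripper is mounted at the origin on the work surface. World frame = base frame: x ahead of the robot, y to its left, z up, the work surface at z = 0. Lengths are in m, angles in rad, forces in N, time in s.
With the tool pointing down it reaches from about 0.25 to 0.85 m from the base axis. Payload 12.5 kg.
Tool frame: the origin (TCP) lies midway between the tips of the shut fingers; the grasp point (between the pads) lies robot.grasp_offset behind it (robot.grasp_offset is the distance from the TCP to the grasp point, in m); z points along the fingers, y is the line along which they close (so a half turn about z gives the same grasp; the last joint's range is limited). The gripper opens to 93 mm and grips with 3 to 60 N. Pads are 15 mm wide; open, the fingers measure 128 mm over their backs; the gripper's body (75 mm by 188 mm) begins 65 mm behind the grasp point.
Start: joints at [1.13, 0.351, 1.652, -0, 1.139, -0.085], TCP at [0.192, 0.516, 0.219] pointing down, gripper open.
Joint ranges: [-2.75, 2.75], [-0.79, 2.1], [0.01, 2.65], [-1.57, 4.71], [0.07, 3.14], [-2.87, 2.87]. Speed limits (rad/s): [2.22, 2.22, 2.79, 3.14, 3.14, 3.14].

### API

Orientations are given as a unit quaternion [x, y, z, w].
In Python, from bench import robot, status, capture, camera_info gives the robot as it stands (robot), with the cameras as plain functions and the readings (status).
- The arm moves only by the shell command python3 nudge.py 'ROWS' [FORCE]. ROWS is one flat JSON list of numbers that holds 1 to 10 rows one after another, with no inner brackets; each row has 7 numbers: dx, dy, dz in normalised numbers (1 is 400 mm), then a rotation vector rx, ry, rz in a scale on which 1.0 is pi/2 rad, then the finger opening in m; each row shifts and turns the commanded pose from where the row before left it, along the tool's axes as they then stand; what a row does not reach is not made up. A row lasts 1/12 s, in which the tool goes at most 0.0417 m and 0.125 rad, less where a joint would pass 70% of its speed; a pose out of reach is approached as far as the arm can. The fingers move at their own pace and stop on an object; FORCE is the grip in N (left out, the last holds). Time passes only in rows, so rows that do not move let the fingers close. It prints the time, the measured TCP pose, the force, the opening and the grip force at its end. Shift and turn numbers lie between -1 and 1, and a call with a number outside is refused. Input that does not fit is refused with a message, and nothing moves.
- status.sense(): the state, without advancing time (a new reading comes with each control period).
- capture(name): name is "side" or "top" or "wrist"; returns the picture (384x512x3 uint8, blue, green, red); there is no depth.
- camera_info(name): a dict with "fx", "fy", "cx", "cy" (pixels), "origin" and "attitude" of the camera in the world. Camera axes: x right, y up, looking along -z (the intrinsics and any distortion apply to the point x, -y, -z); pixel columns grow to the right and rows downward; lengths in m; the calibration is good to about 2 mm. A picture is of the moment at which its call begins: read the wrist's pose just before it. camera_info takes no time and is no camera call; for the wrist camera it gives the pose at the moment of the call.
- robot.job_done(): hands the job in; it is judged then, once.
The state is a dict: "time_s": time; "joints": joint angles; "joint_velocities": joint speeds; "joint_efforts": joint torques, N m; "tcp_pos": TCP position; "ee_rot": TCP orientation; "force": force on the tool from outside, world axes, zero at the start; "moment": the same for the moment, N m; "width": finger opening in m; "finger_force": force on a finger pad.
Only numpy, scipy, OpenCV 4.12 (cv2) and the standard library are available. Lean on these libraries where they do the work, as an engineer would, in place of code of your own. Each camera call takes 0.05 s, during which the arm holds its last target. There are 200 camera calls.

### The job

The six-place dish carrier is going onto the inverted microscope: find its two empty pockets (the one with the orange reference disc is taken) and load one spare dish from the white tray into each. Tilt the dish a little and tuck its lower edge under the lip of the sprung clip, press the clip back, let the other edge down inside the two stops and let go, so that the dish lies flat on the pocket floor, held by the clip. Never tip a dish by more than about 30 degrees, leave the third spare where it stands, and do not shift the dishes and disc already loaded or push other things on the bench about.

Things in the scene. Friction and masses are not known exactly. Their poses are not given: they have to be found in the camera images.
- spare_1: a spare on the white tray: round lidded 35 mm culture dish with pink medium, clear, 38 mm over the lid, 13 mm tall, a plain upright cylinder outside, about 30 g; origin at the centre of its underside, z up
- spare_2: a spare on the white tray: round lidded 35 mm culture dish with pink medium, clear, 38 mm over the lid, 13 mm tall, a plain upright cylinder outside, about 30 g; origin at the centre of its underside, z up
- spare_3: a spare on the white tray: round lidded 35 mm culture dish with pink medium, clear, 38 mm over the lid, 13 mm tall, a plain upright cylinder outside, about 30 g; origin at the centre of its underside, z up
- dish_1: one already sitting in a pocket of the carrier: round lidded 35 mm culture dish with pink medium, clear, 38 mm over the lid, 13 mm tall, a plain upright cylinder outside, about 30 g; origin at the centre of its underside, z up
- dish_2: one already sitting in a pocket of the carrier: round lidded 35 mm culture dish with pink medium, clear, 38 mm over the lid, 13 mm tall, a plain upright cylinder outside, about 30 g; origin at the centre of its underside, z up
- dish_3: one already sitting in a pocket of the carrier: round lidded 35 mm culture dish with pink medium, clear, 38 mm over the lid, 13 mm tall, a plain upright cylinder outside, about 30 g; origin at the centre of its underside, z up
- target: orange reference disc, 38 mm across, 6 mm thick, already sitting in a pocket of the carrier; origin at the centre of its underside
- carrier: black dish carrier, plate 164 (x) x 216 (y) x 8 mm, fixed to the bench; origin at the centre of its underside. It holds six pocket blocks, two rows of three, 74 mm apart in x and 68 mm in y, all with their clip on its -x side, roughly towards the robot. The pocket floors, 12 mm above the bench, are flat and free on both y sides of a dish, where fingers fit
- seat_1 (a point): one of six pockets: the point on its floor where the centre of a seated dish's underside belongs; z up, x towards its clip. On the -x side two fixed stops, 10 mm wide, 4.5 mm high, 5 mm thick, touch the seated dish 30 degrees either side of -x. A seated dish holds the clip 2.5 mm back, under its lip. A level dish cannot get in past the lip: even fully back it overlaps the dish by 2 mm
- seat_2 (a point): seat of another pocket of the carrier, built and oriented just like seat_1
- seat_3 (a point): seat of another pocket of the carrier, built and oriented just like seat_1
- seat_4 (a point): seat of another pocket of the carrier, built and oriented just like seat_1
- seat_5 (a point): seat of another pocket of the carrier, built and oriented just like seat_1
- seat_6 (a point): seat of another pocket of the carrier, built and oriented just like seat_1
- lip_1 (a point): middle of the edge of the lip on seat_1's steel clip, moving with it (all six alike). The lip (yellow edge) is flat, 18 mm wide, 3 mm thick, underside 15 mm above the floor; it juts 5 mm towards the seat from the clip's upright blade, which is 4 mm thick and reaches from 1 mm above the floor. At rest in an empty pocket the edge is 11.5 mm (x) from the seat, the blade's face 16.5 mm
- clip_1 (a joint): how far the clip of seat_1's pocket is pushed back along +x (m; all six alike): 0 at rest, 0.0025 with a dish seated, 0.0055 at its end; spring 600 N/m, 2.4 N at rest, 3.9 N seated, 5.7 N at the end
- tray: flat white plastic tray plate, 270 x 200 mm, 3 mm thick, fixed, on which the spares stand; origin at the centre of its underside
- media_bottle: bystander: square bottle of pink medium, 56 mm wide, 136 mm tall, white cap; origin at the centre of its underside
- buffer_bottle: bystander: square bottle of pale buffer, 56 mm wide, 136 mm tall, white cap; origin at the centre of its underside
- marker: bystander: white marker pen with a blue cap, lying along its x, 142 mm long, 13 mm thick; origin under its middle
- stain_jar: bystander: small amber jar with a blue cap, 44 mm wide, 55 mm tall; origin at the centre of its underside

How it is judged:
At the end, for the whole second after the job is handed in: Each of the two empty pockets holds a spare dish: within 4 mm of the seat centre, its underside within 1.5 mm of the pocket floor, level within 0.06 rad, at rest. The third spare is within 20 mm of where it started, and the three loaded dishes and the disc within 4 mm of where they started ((distance of spare_1 from where it was at the start of the episode below 0.02 m or ((horizontal distance between spare_1 and seat_1 below 0.004 m or horizontal distance between spare_1 and seat_2 below 0.004 m or horizontal distance between spare_1 and seat_3 below 0.004 m or horizontal distance between spare_1 and seat_4 below 0.004 m or horizontal distance between spare_1 and seat_5 below 0.004 m or horizontal distance between spare_1 and seat_6 below 0.004 m) and height (world z) of spare_1 between 0.0105 and 0.0135 m and angle between spare_1's own z axis and vertical below 0.06 rad)) and (distance of spare_2 from where it was at the start of the episode below 0.02 m or ((horizontal distance between spare_2 and seat_1 below 0.004 m or horizontal distance between spare_2 and seat_2 below 0.004 m or horizontal distance between spare_2 and seat_3 below 0.004 m or horizontal distance between spare_2 and seat_4 below 0.004 m or horizontal distance between spare_2 and seat_5 below 0.004 m or horizontal distance between spare_2 and seat_6 below 0.004 m) and height (world z) of spare_2 between 0.0105 and 0.0135 m and angle between spare_2's own z axis and vertical below 0.06 rad)) and (distance of spare_3 from where it was at the start of the episode below 0.02 m or ((horizontal distance between spare_3 and seat_1 below 0.004 m or horizontal distance between spare_3 and seat_2 below 0.004 m or horizontal distance between spare_3 and seat_3 below 0.004 m or horizontal distance between spare_3 and seat_4 below 0.004 m or horizontal distance between spare_3 and seat_5 below 0.004 m or horizontal distance between spare_3 and seat_6 below 0.004 m) and height (world z) of spare_3 between 0.0105 and 0.0135 m and angle between spare_3's own z axis and vertical below 0.06 rad)) and distance of any of spare_1, spare_2 from where it was at the start of the episode above 0.1 m and distance of any of spare_2, spare_3 from where it was at the start of the episode above 0.1 m and distance of any of spare_1, spare_3 from where it was at the start of the episode above 0.1 m and distance of each of dish_1, dish_2, dish_3, target from where it was at the start of the episode below 0.004 m and linear speed of each of spare_1, spare_2, spare_3 below 0.01 m/s); the robot touches nothing.
It fails at once if a dish or the reference disc already in a pocket is shifted (more than 6 mm) (distance of any of dish_1, dish_2, dish_3, target from where it was at the start of the episode above 0.006 m).
It fails at once if a dish is tipped by more than about 30 degrees (angle between any of spare_1, spare_2, spare_3, dish_1, dish_2, dish_3, target's own z axis and vertical above 0.55 rad).
It fails at once if something else on the bench is pushed about (more than 25 mm) (distance of any of media_bottle, buffer_bottle, marker, stain_jar from where it was at the start of the episode above 0.025 m).
It also fails if it takes over 56 s, if anything falls off the work surface, if the arm or the gripper's body presses on something with over 40 N, if the wrist force passes 120 N, or if a joint passes its speed limit or range.

## Working session

There is one attempt and no reset: what is moved stays moved. The work goes in short steps, Python scripts to look and compute and a shell command to move; the robot and the scene stay as the last step left them, time stands still between calls to the robot, and variables do not carry over. Pictures are saved under pics/ and viewed, at most 12 in all, crops included, and the job is handed in when it is done.

```bash
ls; mkdir -p pics; python3 - <<'E'
from bench import robot, status, capture, camera_info
import cv2
print(status.sense(), robot.grasp_offset)
for n in ("top","side"):
    print(camera_info(n)); cv2.imwrite(f"pics/{n}0.png",capture(n))
print(camera_info("wrist"))
E
```

```text
bench.py
nudge.py
pics
{'time_s': 0.0, 'joints': array([ 1.13040271e+00,  3.51201359e-01,  1.65239402e+00, -1.18237924e-05,
        1.13908919e+00, -8.46082518e-02]), 'joint_velocities': array([-0.0004577 , -0.00111024,  0.00118036, -0.00089253, -0.00054159,
       -0.00010084]), 'joint_efforts': array([ 6.81428482e-04, -4.97334945e+01, -2.85249603e+01,  6.99460460e-02,
        2.58051523e-02, -1.10473190e-04]), 'tcp_pos': array([0.19142312, 0.51526528, 0.21813196]), 'ee_rot': array([ 1.76953443e-01,  9.84219072e-01, -5.28646494e-04, -1.36489415e-04]), 'force': array([ 0.01862237, -0.10820961,  0.08734483]), 'moment': array([ 0.00961102,  0.01209719, -0.02069372]), 'finger_force': 0.0, 'width': 0.09304899705075387} 0.0188
{'fx': 443.02480065954876, 'fy': 443.02480065954876, 'cx': 254.17217562363314, 'cy': 192.12433654598752, 'origin': array([ 0.4380948 , -0.00665912,  1.44629259]), 'attitude': array([ 0.02806882, -0.03998539, -0.70074738,  0.71173479])}
{'fx': 419.9933135646639, 'fy': 419.9933135646639, 'cx': 256.3425737478751, 'cy': 187.4081097591426, 'origin': array([ 0.23026979, -0.84987713,  1.00381502]), 'attitude': array([ 0.36173757, -0.07616388, -0.20064347,  0.90724153])}
{'fx': 270.2200065197358, 'fy': 270.2200065197358, 'cx': 255.07975736169246, 'cy': 189.57936089004605, 'origin': array([0.11613748, 0.54370429, 0.38387134]), 'attitude': array([-0.12112421, -0.08376683,  0.5648746 ,  0.81192901])}
```

View pics/top0.png

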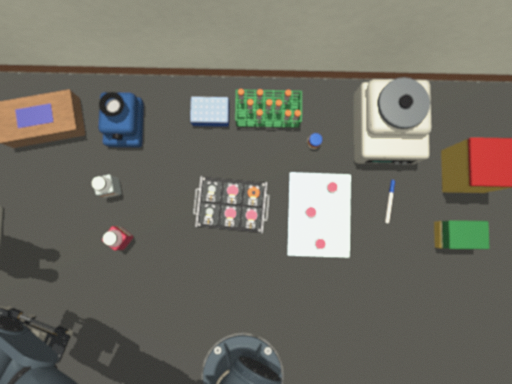

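View pics/side0.png

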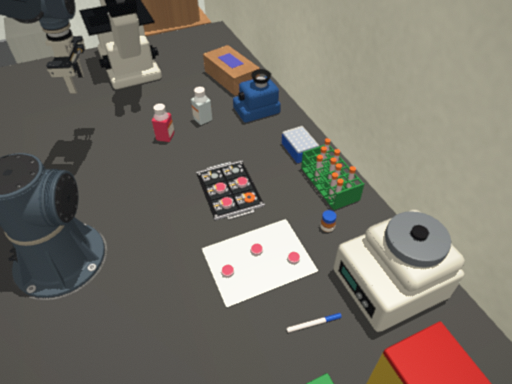

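The top view shows the carrier at (232,205). The empty pockets are its left column, at about (211,190) and (209,215), and the orange disc is at (253,193). The spares are at (332,187), (311,212) and (320,244). I'll get rough positions from this and refine them with the wrist camera.

```bash
cat > h.py <<'E'
import numpy as np, cv2
from scipy.spatial.transform import Rotation as R
from bench import robot, status, capture, camera_info
def ray(ci,uv,z):
    uv=np.atleast_2d(uv).astype(float)
    d=np.c_[(uv[:,0]-ci["cx"])/ci["fx"],-(uv[:,1]-ci["cy"])/ci["fy"],-np.ones(len(uv))]
    d=R.from_quat(ci["attitude"]).apply(d)
    o=np.array(ci["origin"]); return o+d*((z-o[2])/d[:,2])[:,None]
def proj(ci,p):
    q=R.from_quat(ci["attitude"]).inv().apply(np.atleast_2d(p)-ci["origin"])
    return np.c_[ci["cx"]-ci["fx"]*q[:,0]/q[:,2], ci["cy"]+ci["fy"]*q[:,1]/q[:,2]]
def blobs(im,lo,hi,amin):
    m=cv2.inRange(cv2.cvtColor(im,cv2.COLOR_BGR2HSV),lo,hi)
    n,l,s,c=cv2.connectedComponentsWithStats(m)
    return [(c[i].round(1),s[i]) for i in range(1,n) if s[i,4]>=amin]
def delta(p,q):
    "world target TCP p, quat q -> tool-frame shift and rotvec from the current pose"
    s=status.sense(); r=R.from_quat(s["ee_rot"])
    return r.inv().apply(np.array(p)-s["tcp_pos"]).round(4),(r.inv()*R.from_quat(q)).as_rotvec().round(4)
def down(yaw,tilt=0):
    "tool z down, tool y along carrier y (either sign), tilt>0: fingers' top leans toward -x"
    x=R.from_euler('z',yaw)
    return x*R.from_matrix(np.array([[1,0,0],[0,-1,0],[0,0,-1.]]))*R.from_euler('y',tilt)
E
python3 - <<'E'
from h import *
im=cv2.imread("pics/top0.png"); ci=camera_info("top")
for c,s in blobs(im,(150,80,80),(179,255,255),20)+blobs(im,(5,150,150),(20,255,255),15):
    if 180<c[0]<360 and 170<c[1]<260: print(c,s, ray(ci,c,.02).round(3))
print(ray(ci,[(211,190),(209,215),(232,205)],.02).round(3))
s=status.sense(); print(R.from_quat(s["ee_rot"]).as_matrix().round(3))
w=camera_info("wrist"); r=R.from_quat(s["ee_rot"])
print("cam in tool",r.inv().apply(w["origin"]-s["tcp_pos"]), (r.inv()*R.from_quat(w["attitude"])).as_matrix().round(3))
for p in ([.44,.02,.28],[.44,.09,.22]): print(delta(p,down(0).as_quat()))
E
```

```text
[332.  186.6] [328 183   9   8  61] [[ 0.598 -0.282  0.02 ]]
[232.6 189.8] [228 186  10   8  60] [[0.582 0.04  0.02 ]]
[230.4 212.7] [226 209  10   9  65] [[0.508 0.046 0.02 ]]
[310.6 211.6] [307 208   8   8  58] [[ 0.516 -0.213  0.02 ]]
[251.4 214.5] [247 211  10   8  62] [[ 0.504 -0.022  0.02 ]]
[320.  243.5] [316 240   9   8  60] [[ 0.414 -0.243  0.02 ]]
[[0.581 0.11  0.02 ]
 [0.5   0.114 0.02 ]
 [0.533 0.041 0.02 ]]
[[-0.937  0.348 -0.   ]
 [ 0.348  0.937 -0.001]
 [ 0.    -0.001 -1.   ]]
cam in tool [ 0.08050109  0.00024661 -0.16569672] [[ 0.001  0.957  0.291]
 [ 1.    -0.    -0.   ]
 [-0.     0.291 -0.957]]
(array([-0.4055, -0.3777, -0.0615]), array([-4.0000e-04,  1.4000e-03,  2.7858e+00]))
(array([-0.3811, -0.3121, -0.0015]), array([-4.0000e-04,  1.4000e-03,  2.7858e+00]))
```

```bash
sed -i 's/\[\[1,0,0\],\[0,-1,0\],\[0,0,-1.\]\]/[[-1,0,0],[0,1,0],[0,0,-1.]]/; s/R.from_euler(.y.,tilt)/R.from_euler("y",-tilt)/' h.py
python3 - <<'E'
from h import *
print(delta([.49,.07,.14],down(-.07).as_quat()))
# straight per-row steps in the turning tool frame
s=status.sense(); r=R.from_quat(s["ee_rot"]); print(r.inv().apply([.299,-.445,-.078]))
# does +tilt lean fingers' top to -x, i.e. tool z has +x part
print(down(0,.3).as_matrix().round(2))
E
```

```text
(array([-0.435 , -0.3133,  0.0785]), array([-1.000e-03, -2.000e-04, -2.858e-01]))
[-0.43529009 -0.31289604  0.07828546]
[[-0.96  0.    0.3 ]
 [ 0.    1.    0.  ]
 [-0.3   0.   -0.96]]
```

The manual's scale: shifts go in shares of 400 mm and turns go in shares of pi/2 rad. Converting my numbers, -0.031 m / 0.4 = -0.0775, 0.0056 m / 0.4 = 0.014.

```bash
R="";python3 nudge.py '[-0.0775,-0.055,0.014,0,0,0,0.06,-0.0775,-0.055,0.014,0,0,0,0.06,-0.0775,-0.055,0.014,0,0,0,0.06,-0.0775,-0.055,0.014,0,0,0,0.06,-0.0775,-0.055,0.014,0,0,0,0.06,-0.0775,-0.055,0.014,0,0,0,0.06,-0.0775,-0.055,0.014,0,0,0,0.06,-0.0775,-0.055,0.014,0,0,0,0.06,-0.0775,-0.055,0.014,0,0,0,0.06,-0.0775,-0.055,0.014,0,0,0,0.06]'
python3 nudge.py '[-0.0775,-0.055,0.014,0,0,0,0.06,-0.0775,-0.055,0.014,0,0,0,0.06,-0.0775,-0.055,0.014,0,0,0,0.06,-0.0775,-0.055,0.014,0,0,0,0.06,0,0,0,0,0,-0.0605,0.06,0,0,0,0,0,-0.0605,0.06,0,0,0,0,0,-0.0605,0.06,0,0,0,0,0,0,0.06,0,0,0,0,0,0,0.06]'
python3 - <<'E'
from h import *
ci=camera_info("wrist"); im=capture("wrist"); cv2.imwrite("pics/w1.png",im)
print(delta([.49,.07,.14],down(-.07).as_quat()))
np.save("w1.npy",ci,allow_pickle=True)
for c,s in blobs(im,(150,80,80),(179,255,255),60)+blobs(im,(5,150,150),(20,255,255),60): print(c,s, ray(ci,c,.02).round(4))
E
```

```text
time_s: 0.93
tcp_pos: [0.4061, 0.1996, 0.1624]
ee_rot: [0.177, 0.984, -0.0, -0.0]
force: [1.0, 1.1, 0.2]
width: 0.0598
finger_force: 0.0
time_s: 1.68
tcp_pos: [0.491, 0.0757, 0.1401]
ee_rot: [0.037, 0.999, -0.0, -0.0]
force: [-0.6, -0.3, 0.2]
width: 0.06
finger_force: 0.0
(array([ 0.0006, -0.0058,  0.0001]), array([-0.    , -0.0002, -0.0039]))
[168.8 203.5] [154 191  31  26 620] [[ 0.5067 -0.0226  0.02  ]]
[230.3 203.8] [216 192  30  26 614] [[0.5121 0.0463 0.02  ]]
[ 10.5 223.2] [  0 210  24  27 522] [[ 0.5172 -0.208   0.02  ]]
[231.7 263.2] [218 253  28  22 477] [[0.5879 0.0404 0.02  ]]
```

View pics/w1.png

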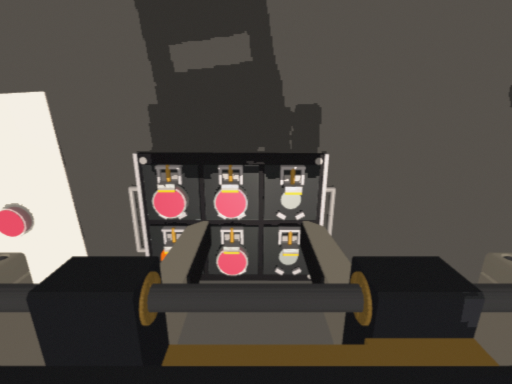

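The wrist view has up = −x and left = −y. The empty pockets, with bare pale windows, are at (290,200) and (288,258), the +y column. Yellow lips are visible, and the loaded dishes are at (169,203), (230,204) and (232,263). I'll move closer to measure.

Converted, -0.036 m / 0.4 = -0.09, 0.013 m / 0.4 = 0.0325.

```bash
python3 nudge.py '[-0.09,0.0075,0.0325,0,0,0,0.06,-0.09,0.0075,0.0325,0,0,0,0.06,-0.09,0.0075,0.0325,0,0,0,0.06,0,0,0,0,0,0,0.06,0,0,0,0,0,0,0.06]'
python3 - <<'E'
from h import *
ci=camera_info("wrist"); im=capture("wrist"); cv2.imwrite("pics/w2.png",im)
np.save("w2.npy",ci,allow_pickle=True)
print(delta([.6,.09,.1],down(-.07).as_quat()))
for z,l in ((.02,blobs(im,(150,80,80),(179,255,255),60)+blobs(im,(5,150,150),(20,255,255),60)),(.028,blobs(im,(22,120,120),(35,255,255),15)),(.012,blobs(im,(0,0,130),(179,60,255),60))):
  for c,s in l: print(z,c,s, ray(ci,c,z).round(4))
cv2.imwrite("pics/w2c.png",cv2.resize(im[100:350,130:400],None,fx=2.2,fy=2.2,interpolation=cv2.INTER_CUBIC))
E
```

```text
time_s: 2.15
tcp_pos: [0.5996, 0.0771, 0.0996]
ee_rot: [0.037, 0.999, -0.0, -0.001]
force: [-0.2, -0.1, 0.7]
width: 0.0598
finger_force: 0.0
(array([-0.0001,  0.0129,  0.0005]), array([-0.0002, -0.0015, -0.0025]))
0.02 [130.8  98. ] [ 111   80   40   38 1227] [[ 0.5039 -0.0232  0.02  ]]
0.02 [211.4  98.4] [ 192   81   39   38 1213] [[0.5092 0.046  0.02  ]]
0.02 [214.9 183.4] [197 169  36  31 888] [[0.585  0.0402 0.02  ]]
0.02 [139.5 147.8] [137 137   6  20  62] [[ 0.5467 -0.0241  0.02  ]]
0.02 [214.4 147.7] [213 137   4  20  68] [[0.5515 0.0437 0.02  ]]
0.02 [289.  150.8] [287 142   5  18  65] [[0.5592 0.111  0.02  ]]
0.02 [145.2 181.4] [124 162  41  38 921] [[ 0.5783 -0.0249  0.02  ]]
0.02 [141.6 305.8] [140 286   5  38  95] [[ 0.7169 -0.0555  0.02  ]]
0.02 [368.4 306.4] [365 286   6  39  93] [[0.7356 0.1913 0.02  ]]
0.028 [210.9  57.6] [210  46   3  22  55] [[0.4788 0.0505 0.028 ]]
0.028 [293.   60.1] [292  50   3  21  58] [[0.4854 0.1159 0.028 ]]
0.028 [128.4  62.2] [127  58   4   9  18] [[ 0.4773 -0.0161  0.028 ]]
0.028 [124.1  77.5] [115  76  22   4  72] [[ 0.4883 -0.0219  0.028
[... 1919 characters left out ...]
.012 [297.8 199. ] [292 195  13   9  79] [[0.609  0.1189 0.012 ]]
0.012 [315.1 207.4] [311 204   9   8  62] [[0.6191 0.1359 0.012 ]]
0.012 [181.9 253.6] [ 161  221   47   62 1512] [[ 0.661  -0.0048  0.012 ]]
0.012 [328.3 253.6] [ 303  221   48   62 1515] [[0.6722 0.1494 0.012 ]]
0.012 [ 14.2 268.7] [  0 253  32  30 821] [[ 0.6661 -0.1874  0.012 ]]
0.012 [496.3 268.6] [479 253  33  30 849] [[0.7035 0.3296 0.012 ]]
0.012 [ 18.  340.3] [   0  313   44   52 1899] [[ 0.7611 -0.2149  0.012 ]]
0.012 [174.8 325.3] [166 313  20  31 411] [[ 0.7529 -0.027   0.012 ]]
0.012 [335.4 325.2] [325 313  19  31 401] [[0.7662 0.1581 0.012 ]]
0.012 [496.2 335.7] [ 475  313   37   52 1502] [[0.795  0.3462 0.012 ]]
```

View pics/w2c.png

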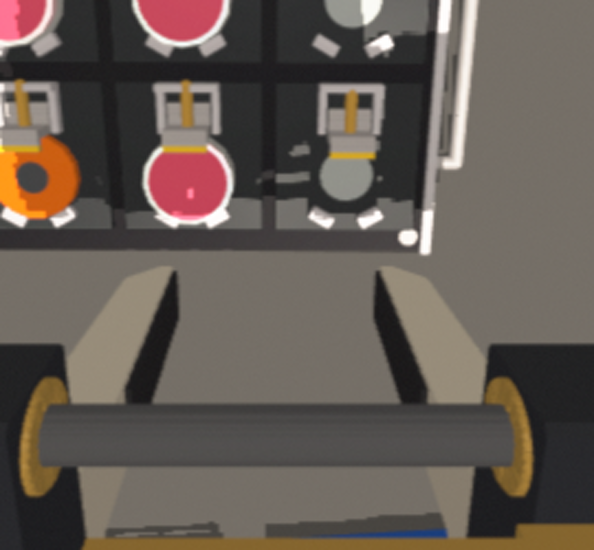

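The crop shows the two empty pockets clearly: lips at (294,81) and (290,170) in the full image, with stops below them. The lip spacing comes out at 68.1 and 74.6 mm against the specified 68 and 74, and the carrier yaw is about −0.077. Next I'll view the tray.

Converted, -0.037 m / 0.4 = -0.0925, 0.002 m / 0.4 = 0.005, -0.003 rad / 1.5708 = -0.0019.

```bash
python3 nudge.py '[0.005,-0.0925,0,0,0,0,0.06,0.005,-0.0925,0,0,0,0,0.06,0.005,-0.0925,0,0,0,0,0.06,0.005,-0.0925,0,0,0,0,0.06,0.005,-0.0925,0,0,0,0,0.06,0.005,-0.0925,0,0,0,0,0.06,0.005,-0.0925,0,0,0,0,0.06,0.005,-0.0925,0,0,0,-0.0019,0.06,0,0,0,0,0,0,0.06,0,0,0,0,0,0,0.06]'
python3 - <<'E'
from h import *
ci=camera_info("wrist"); im=capture("wrist"); cv2.imwrite("pics/w3.png",im)
s=status.sense();print(s["tcp_pos"])
# pink disc: compare with the loaded dishes' pink blobs (medium height unknown): give at two heights
for c,s in blobs(im,(150,80,80),(179,255,255),300):
    m=cv2.inRange(cv2.cvtColor(im,cv2.COLOR_BGR2HSV),(150,80,80),(179,255,255))
    print(c,s, [ray(ci,c,z)[0].round(4) for z in (.006,.010,.014)], (ray(ci,[s[0]+s[2],c[1]],.01)-ray(ci,[s[0],c[1]],.01)).round(4))
x=cv2.imread("pics/w3.png"); cv2.imwrite("pics/w3c.png",cv2.resize(x[0:260],None,fx=1.5,fy=1.5))
E
```

```text
time_s: 3.03
tcp_pos: [0.5616, -0.2182, 0.1021]
ee_rot: [0.036, 0.999, -0.0, 0.0]
force: [-0.2, 0.7, 0.6]
width: 0.0596
finger_force: 0.0
[ 0.56191263 -0.21693892  0.10197088]
[210.6  27.6] [ 191    5   40   46 1441] [array([ 0.4137, -0.2459,  0.006 ]), array([ 0.4147, -0.2454,  0.01  ]), array([ 0.4158, -0.2449,  0.014 ])] [[0.0024 0.0336 0.    ]]
[476.9 118.3] [ 458  101   40   37 1166] [array([ 0.5061, -0.0058,  0.006 ]), array([ 0.5057, -0.009 ,  0.01  ]), array([ 0.5053, -0.0121,  0.014 ])] [[0.0026 0.0368 0.    ]]
[256.4 148.4] [239 131  35  36 968] [array([ 0.5196, -0.2139,  0.006 ]), array([ 0.519 , -0.2139,  0.01  ]), array([ 0.5184, -0.2139,  0.014 ])] [[0.0024 0.0333 0.    ]]
```

View pics/w3c.png

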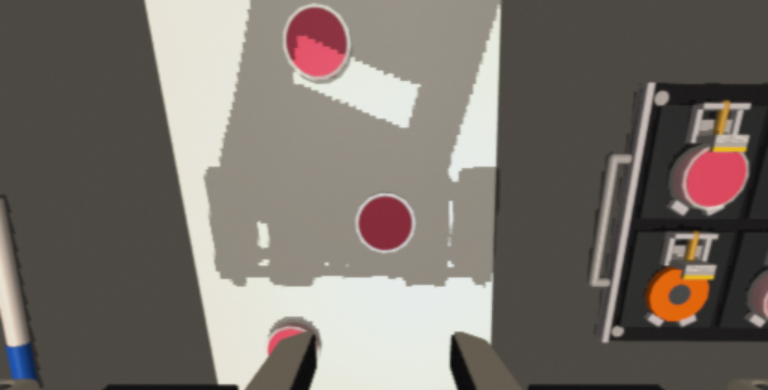

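Spare A is at (256,148) in the full image and spare B at (211,28). The third, at about (195,230), stays where it is. I'll grasp A first.

Converted, 0.03 m / 0.4 = 0.075, 0.022 m / 0.4 = 0.055.

```bash
python3 nudge.py '[0.055,0,0.05,0,0,0,0.06,0.0538,0,0.05,0,0,0,0.06,0,0,0.075,0,0,0,0.06,0,0,0.05,0,0,0,0.06,0,0,0.0188,0,0,0,0.06,0,0,0,0,0,0,0.06,0,0,0,0,0,0,0.06]' 40; python3 -c "
from h import *
print(delta([.5185,-.2139,.0045],down(-.077).as_quat()))"
```

```text
time_s: 3.67
tcp_pos: [0.5195, -0.213, 0.0046]
ee_rot: [0.033, 0.999, -0.0, 0.0]
force: [0.4, -0.5, 1.0]
width: 0.0602
finger_force: 0.0
(array([ 0.001 , -0.001 ,  0.0001]), array([-0.0001,  0.0004,  0.0103]))
```

Converted, -0.001 m / 0.4 = -0.0025, 0.01 rad / 1.5708 = 0.0064.

```bash
python3 nudge.py '[0.0025,-0.0025,0,0,0,0.0064,0.06,0,0,0,0,0,0,0.03,0,0,0,0,0,0,0.03,0,0,0,0,0,0,0.03,0,0,0,0,0,0,0.03,0,0,0,0,0,0,0.03,0,0,0,0,0,0,0.03]'; python3 nudge.py '[0,0,-0.0375,0,0,0,0.03,0,0,-0.0875,0,0,0,0.03,0,0,-0.0625,0,0,0,0.03,0,0,0,0,0,0,0.03]'
python3 -c "
from h import *
print(delta([.5815,.1100,.08],down(-.077).as_quat()))"
```

```text
time_s: 4.25
tcp_pos: [0.5181, -0.2151, 0.0038]
ee_rot: [0.039, 0.999, 0.0, 0.0]
force: [0.2, 2.3, 2.8]
width: 0.0371
finger_force: 40.0
time_s: 4.58
tcp_pos: [0.5203, -0.2163, 0.0832]
ee_rot: [0.039, 0.999, -0.001, 0.003]
force: [0.0, 0.1, 0.4]
width: 0.0369
finger_force: 40.0
(array([-0.0357,  0.3301,  0.0025]), array([-0.0027,  0.0063, -0.0008]))
```

Converted, 0.037 m / 0.4 = 0.0925, 0.036 m / 0.4 = 0.09.

```bash
python3 nudge.py '[-0.015,0.09,0,0,0,0,0.03,-0.015,0.09,0,0,0,0,0.03,-0.015,0.0925,0,0,0,0,0.03,-0.015,0.0925,0,0,0,0,0.03,-0.015,0.0925,0,0,0,0,0.03,-0.0175,0.0925,0,0,0,0,0.03,-0.0175,0.0925,0,0,0,0,0.03,-0.0175,0.0925,0,0,0,0,0.03,-0.0175,0.09,0,0,0,0,0.03,0,0,0,0,0,0,0.03]'; python3 nudge.py '[0,0,0,0,-0.0637,0,0.03,0,0,0,0,-0.0637,0,0.03,0,0,0,0,-0.0637,0,0.03,0,0,0,0,0,0,0.03,0,0,0,0,0,0,0.03]'
python3 -c "
from h import *
print(status.sense()['force'],delta([.6032,.1085,.045],down(-.077,.3).as_quat()))
robot_im=capture('wrist'); cv2.imwrite('pics/w4.png',robot_im)"
```

```text
time_s: 5.42
tcp_pos: [0.6023, 0.1147, 0.0782]
ee_rot: [0.037, 0.999, 0.001, 0.0]
force: [0.1, -0.3, -1.6]
width: 0.0372
finger_force: 40.0
time_s: 5.83
tcp_pos: [0.6006, 0.1092, 0.0783]
ee_rot: [0.038, 0.988, -0.006, 0.148]
force: [-0.1, -0.1, 0.1]
width: 0.0369
finger_force: 40.0
[-0.07864671 -0.12129687  0.13525112] (array([ 0.0072, -0.0005,  0.0326]), array([-0.0008, -0.0036, -0.0003]))
```

View pics/w4.png

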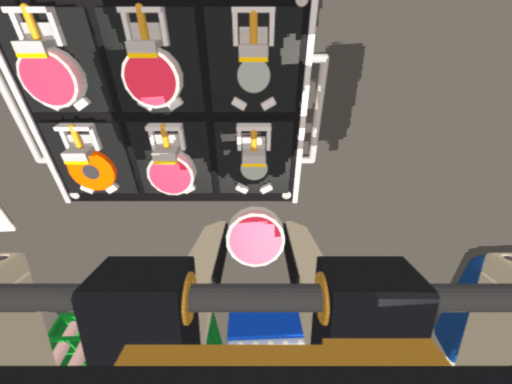

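The dish is held squarely at (255,238), in line with the empty column, whose rear lip is at (254,165). I'll check its offset in the hand and re-measure the lips from here.

```bash
python3 - <<'E'
from h import *
ci=camera_info("wrist"); s=status.sense(); r=R.from_quat(s["ee_rot"]); im=capture("wrist")
for c,b in blobs(im,(22,120,120),(35,255,255),25): 
    print("lip",c,b,ray(ci,[b[0]+b[2]/2-.5,b[1]+b[3]-1],.027).round(4))
hsv=cv2.cvtColor(im,cv2.COLOR_BGR2HSV)
# dish in hand: pink blob, onto tool plane z=-.012
to=r.inv().apply(ci["origin"]-s["tcp_pos"])
def tool(uv,z):
    d=(r.inv()*R.from_quat(ci["attitude"])).apply([(uv[0]-ci["cx"])/ci["fx"],-(uv[1]-ci["cy"])/ci["fy"],-1]); return to+d*((z-to[2])/d[2])
m=cv2.inRange(hsv,(140,40,80),(179,255,255)); m[:200]=0; m[275:]=0
k=max(cv2.findContours(m,0,2)[0],key=cv2.contourArea); e=cv2.fitEllipse(cv2.convexHull(k)); print(e,tool(e[0],-.011).round(4),tool(e[0],-.006).round(4))
print(s["tcp_pos"])
E
```

```text
lip [28.6 20.2] [ 20   2  18  35 180] [[ 0.4802 -0.018   0.027 ]]
lip [30.5 52.9] [ 15  51  32   5 149] [[ 0.4902 -0.0224  0.027 ]]
lip [141.8  52.5] [127  51  30   4 116] [[0.495  0.0467 0.027 ]]
lip [253.1  57.4] [238  55  31   5 124] [[0.5032 0.1156 0.027 ]]
lip [ 74.4 135.3] [ 69 124  12  22  86] [[ 0.5512 -0.0224  0.027 ]]
lip [164.8 140.3] [162 136   6  10  42] [[0.5564 0.0448 0.027 ]]
lip [253.3 143.2] [251 140   5   8  33] [[0.5631 0.1107 0.027 ]]
lip [ 75.5 161.3] [ 63 159  26   5  90] [[ 0.566  -0.0285  0.027 ]]
lip [164.5 160.5] [154 160  22   2  44] [[0.5696 0.0412 0.027 ]]
lip [253.7 163.1] [242 162  23   3  61] [[0.5776 0.1095 0.027 ]]
((255.0318145751953, 239.7721710205078), (47.514251708984375, 51.826412200927734), 89.32661437988281) [ 0.0003  0.0001 -0.011 ] [-0.0023  0.0001 -0.006 ]
[0.60169489 0.10917213 0.07873581]
```

Converted, 0.013 m / 0.4 = 0.0325, 0.0034 m / 0.4 = 0.0085.

```bash
python3 nudge.py '[0.0085,-0.0005,0.0325,0,0,0,0.03,0.0085,-0.0005,0.0325,0,0,0,0.03,0.0085,-0.0005,0.0325,0,0,0,0.03,0.0085,-0.0005,0.0325,0,0,0,0.03,0,0,0,0,0,0,0.03,0,0,0,0,0,0,0.03]'
python3 -c "
from h import *
print(delta([.6039,.1081,.0196],down(-.077,.3).as_quat()))"
```

```text
time_s: 6.43
tcp_pos: [0.6043, 0.1081, 0.0247]
ee_rot: [0.039, 0.988, -0.006, 0.148]
force: [0.5, 0.1, -0.4]
width: 0.037
finger_force: 40.0
(array([0.0019, 0.    , 0.0047]), array([-0.0008, -0.0018, -0.0012]))
```

Converted, 0.0047 m / 0.4 = 0.0118, 0.004 m / 0.4 = 0.01.

```bash
python3 nudge.py '[0.0048,0,0.0118,0,0,0,0.03,0,0,0,0,0,0,0.03,0.01,0,-0.003,0,0,0,0.03,0.0093,0,-0.003,0,0,0,0.03,0,0,0,0,0,0,0.03,0,0,0,0,0,0,0.03]'; python3 nudge.py '[0.0063,0,-0.002,0,0,0,0.03,0,0,0,0,0,0,0.03,0,0,0,0,0,0,0.03]'
python3 -c "
from h import *
print(status.sense()['force'],delta([.5882,.1093,.0196],down(-.077,.3).as_quat()))"
```

```text
time_s: 6.93
tcp_pos: [0.5952, 0.1091, 0.0203]
ee_rot: [0.038, 0.988, -0.006, 0.149]
force: [-0.3, -0.6, 0.1]
width: 0.0371
finger_force: 40.0
time_s: 7.18
tcp_pos: [0.5929, 0.1093, 0.0201]
ee_rot: [0.038, 0.988, -0.006, 0.15]
force: [3.5, 0.8, -2.6]
width: 0.0369
finger_force: 40.0
[ 3.51584178  0.79888301 -2.61365181] (array([ 0.0047, -0.0004, -0.0009]), array([-0.0001,  0.0005, -0.0008]))
```

Converted, 0.0009 m / 0.4 = 0.0023, 0.0003 m / 0.4 = 0.0008.

```bash
python3 nudge.py '[0.0008,0,0.0023,0,0,0,0.03,0,0,0,0,0,0,0.03,0,0,0,0,0,0,0.03]'; python3 nudge.py '[0.0048,0,-0.0015,0,0,0,0.03,0,0,0,0,0,0,0.03,0,0,0,0,0,0,0.03]'
python3 -c "
from h import *
print(status.sense()['force'],delta([.5882,.1093,.0196],down(-.077,.3).as_quat()))
im=capture('wrist'); cv2.imwrite('pics/w5.png',cv2.resize(im[60:280,130:380],None,fx=2.4,fy=2.4,interpolation=2))"
```

```text
time_s: 7.43
tcp_pos: [0.5929, 0.1093, 0.0191]
ee_rot: [0.038, 0.988, -0.006, 0.149]
force: [1.6, 0.6, -0.8]
width: 0.0369
finger_force: 40.0
time_s: 7.68
tcp_pos: [0.591, 0.1094, 0.0193]
ee_rot: [0.038, 0.988, -0.006, 0.15]
force: [3.4, -1.2, -0.3]
width: 0.0369
finger_force: 40.0
[ 3.41341927 -1.17425651 -0.25046431] (array([ 0.0026, -0.0004, -0.0011]), array([-0.0001,  0.0007, -0.0007]))
```

View pics/w5.png

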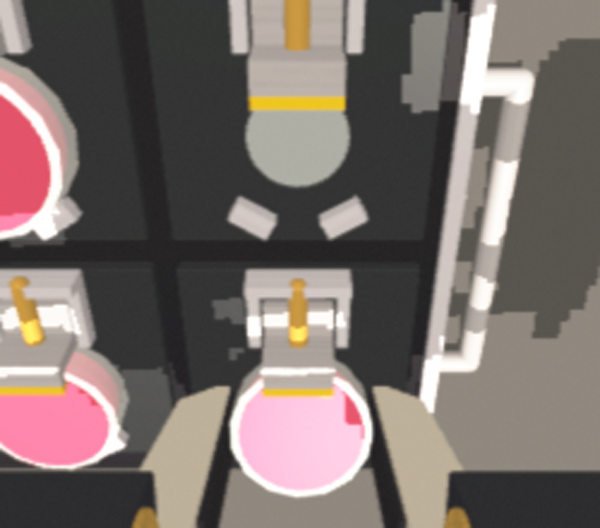

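The view shows the rim tucked under the yellow lip. I'll press the clip back about 2.8 mm more.

Converted, 0.0013 m / 0.4 = 0.0033, -0.0004 m / 0.4 = -0.001.

```bash
python3 nudge.py '[0.0033,0,-0.001,0,0,0,0.03,0.0033,0,-0.001,0,0,0,0.03,0,0,0,0,0,0,0.03,0,0,0,0,0,0,0.03]'; python3 nudge.py '[0.003,0,0.004,0,0.0637,0,0.03,0,0,0,0,0,0,0.03,0,0,0,0,0,0,0.03]'
python3 -c "
from h import *
print(status.sense()['force'],delta([.5882,.1093,.0133],down(-.077,.2).as_quat()))"
```

```text
time_s: 8.07
tcp_pos: [0.5883, 0.1097, 0.0192]
ee_rot: [0.038, 0.988, -0.006, 0.15]
force: [4.4, -1.2, -1.0]
width: 0.0373
finger_force: 40.0
time_s: 8.32
tcp_pos: [0.5885, 0.1098, 0.0177]
ee_rot: [0.039, 0.994, -0.004, 0.1]
force: [4.6, 1.6, 2.5]
width: 0.0372
finger_force: 40.0
[4.6176105  1.60158845 2.52662862] (array([ 0.0012, -0.0005,  0.0042]), array([ 0.0004,  0.0011, -0.0014]))
```

Converted, 0.0022 m / 0.4 = 0.0055, 0.0013 m / 0.4 = 0.0033, 0.1 rad / 1.5708 = 0.0637.

```bash
python3 nudge.py '[0.0055,0,0.0033,0,0.0637,0,0.03,0,0,0,0,0,0,0.03,0,0,0,0,0,0,0.03]'
python3 -c "
from h import *
print(status.sense()['force'],delta([.5882,.1093,.0133],down(-.077,.1).as_quat()))
im=capture('wrist'); cv2.imwrite('pics/w6.png',cv2.resize(im[60:280,130:380],None,fx=2.4,fy=2.4,interpolation=2))"
```

```text
time_s: 8.57
tcp_pos: [0.5867, 0.1098, 0.0159]
ee_rot: [0.039, 0.998, -0.002, 0.051]
force: [4.4, 0.2, 2.2]
width: 0.0372
finger_force: 40.0
[4.41631221 0.17569102 2.22579785] (array([-0.0012, -0.0004,  0.0027]), array([ 0.0004,  0.0015, -0.0012]))
```

Converted, 0.0015 m / 0.4 = 0.0038, -0.0006 m / 0.4 = -0.0015.

```bash
python3 nudge.py '[0.0038,0,-0.0015,0,0,0,0.03,0,0,0,0,0,0,0.03,0,0,0,0,0,0,0.03]'
python3 -c "
from h import *
print(status.sense()['force'],status.sense()['moment'],delta([.5882,.1093,.0133],down(-.077,.1).as_quat()))"
```

```text
time_s: 8.87
tcp_pos: [0.5855, 0.1099, 0.0165]
ee_rot: [0.039, 0.998, -0.002, 0.052]
force: [10.5, -0.7, -2.7]
width: 0.0369
finger_force: 40.0
[10.52780048 -0.681381   -2.73117184] [-0.14157996 -1.78571001 -0.05087241] (array([-0.0024, -0.0004,  0.0035]), array([ 0.0005,  0.0039, -0.0008]))
```

Converted, 0.0016 m / 0.4 = 0.004, 0.0001 m / 0.4 = 0.0003, 0.05 rad / 1.5708 = 0.0318.

```bash
python3 nudge.py '[0.0003,0,0.004,0,0.0318,0,0.03,0,0,0,0,0,0,0.03,0,0,0,0,0,0,0.03]'; python3 nudge.py '[0.0015,0,0.0033,0,0.0318,0,0.03,0,0,0,0,0,0,0.03,0,0,0,0,0,0,0.03]'
python3 -c "
from h import *
print(status.sense()['force'],status.sense()['moment'],delta([.585,.1093,.0133],down(-.077,0).as_quat()))
im=capture('wrist'); cv2.imwrite('pics/w7.png',cv2.resize(im[60:280,130:380],None,fx=2.4,fy=2.4,interpolation=2))"
```

```text
time_s: 9.12
tcp_pos: [0.5851, 0.11, 0.0148]
ee_rot: [0.039, 0.999, -0.001, 0.026]
force: [7.9, -1.3, 1.5]
width: 0.0373
finger_force: 40.0
time_s: 9.37
tcp_pos: [0.5848, 0.11, 0.0136]
ee_rot: [0.039, 0.999, 0.0, 0.001]
force: [7.3, -1.4, 2.3]
width: 0.0371
finger_force: 40.0
[ 7.34896359 -1.40057641  2.34933465] [-0.04141761 -1.37507264  0.01506967] (array([-0.0002, -0.0007,  0.0003]), array([ 0.0004,  0.0026, -0.001 ]))
```

View pics/w7.png

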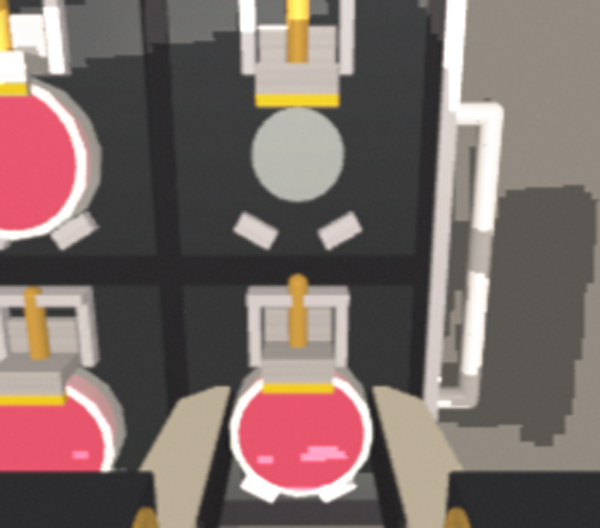

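The dish is level, with its rim under the lip and the stops just beyond it. I'll ease it back onto the stops, then open.

The manual's scale: shifts go in shares of 400 mm and turns go in shares of pi/2 rad. Converting my numbers, -0.0012 m / 0.4 = -0.003, -0.001 m / 0.4 = -0.0025.

```bash
python3 nudge.py '[-0.003,0,0.0008,0,0,0,0.03,-0.0025,0,0,0,0,0,0.03,0,0,0,0,0,0,0.03,0,0,0,0,0,0,0.03]'; python3 nudge.py '[0,0,0,0,0,0,0.052,0,0,0,0,0,0,0.052,0,0,0,0,0,0,0.052,0,0,0,0,0,0,0.052]'
python3 nudge.py '[0,0,-0.025,0,0,0,0.052,0,0,-0.05,0,0,0,0.052,0,0,-0.0875,0,0,0,0.052,0,0,-0.05,0,0,0,0.056,0,0,0,0,0,0,0.056]'
python3 -c "
from h import *
print(delta([.4153,-.245,.10],down(-.077).as_quat()))
im=capture('wrist'); cv2.imwrite('pics/w8.png',cv2.resize(im[:280,130:380],None,fx=2.1,fy=2.1,interpolation=2))"
```

```text
time_s: 9.75
tcp_pos: [0.5862, 0.1098, 0.0131]
ee_rot: [0.039, 0.999, 0.0, 0.001]
force: [4.4, -0.2, 2.7]
width: 0.037
finger_force: 40.0
time_s: 10.08
tcp_pos: [0.5849, 0.1098, 0.0124]
ee_rot: [0.039, 0.999, -0.0, -0.001]
force: [0.0, -0.2, 0.3]
width: 0.0513
finger_force: 0.0
time_s: 10.5
tcp_pos: [0.5877, 0.1101, 0.1027]
ee_rot: [0.039, 0.999, 0.001, 0.003]
force: [-0.1, -0.8, 0.5]
width: 0.0552
finger_force: 0.0
(array([ 0.1444, -0.3675,  0.0013]), array([ 0.0013,  0.0064, -0.0007]))
```

View pics/w8.png

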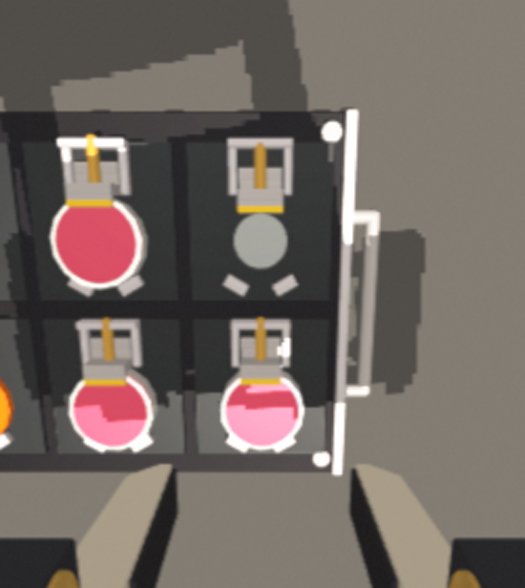

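The rear pocket is loaded and looks just like its neighbour. Next is spare B.

Converted, -0.036 m / 0.4 = -0.09, 0.01 m / 0.4 = 0.025.

```bash
python3 nudge.py '[0.025,-0.09,0,0,0,0,0.06,0.025,-0.09,0,0,0,0,0.06,0.025,-0.09,0,0,0,0,0.06,0.025,-0.09,0,0,0,0,0.06,0.025,-0.09,0,0,0,0,0.06,0.025,-0.09,0,0,0,0,0.06,0.025,-0.09,0,0,0,0,0.06,0.025,-0.09,0,0,0,0,0.06,0.025,-0.09,0,0,0,0,0.06,0.025,-0.09,0,0,0,0,0.06]'; python3 nudge.py '[0,0,0,0,0,0,0.06,0,0,0,0,0,0,0.06]'
python3 - <<'E'
from h import *
ci=camera_info("wrist"); im=capture("wrist")
for c,s in blobs(im,(150,80,80),(179,255,255),300): 
    p=ray(ci,c,.014)[0]; print(c,s,p.round(4),delta([*p[:2],.0045],down(-.077).as_quat()))
E
```

```text
time_s: 11.38
tcp_pos: [0.4565, -0.2425, 0.097]
ee_rot: [0.039, 0.999, 0.0, -0.001]
force: [0.6, -0.8, -0.5]
width: 0.0602
finger_force: 0.0
time_s: 11.55
tcp_pos: [0.4569, -0.2422, 0.097]
ee_rot: [0.04, 0.999, 0.0, -0.001]
force: [1.4, -0.5, -0.1]
width: 0.0599
finger_force: 0.0
[248.7 153. ] [231 135  36  36 993] [ 0.4164 -0.2448  0.014 ] (array([ 0.0404, -0.007 ,  0.0926]), array([ 0.001 , -0.0014, -0.0023]))
[488.6 227.7] [471 213  37  30 812] [ 0.511  -0.0108  0.014 ] (array([-0.0353,  0.2338,  0.0927]), array([ 0.001 , -0.0014, -0.0023]))
[228.4 321.1] [214 312  30  21 516] [ 0.6042 -0.2842  0.014 ] (array([-0.15  , -0.0314,  0.0923]), array([ 0.001 , -0.0014, -0.0023]))
```

Converted, 0.03 m / 0.4 = 0.075, 0.0204 m / 0.4 = 0.051.

```bash
python3 nudge.py '[0.05,-0.0088,0.045,0,0,0,0.06,0.051,-0.0088,0.045,0,0,0,0.06,0,0,0.075,0,0,0,0.06,0,0,0.05,0,0,0,0.06,0,0,0.0158,0,0,0,0.06,0,0,0,0,0,0,0.06,0,0,0,0,0,0,0.06]'; python3 -c "
from h import *
print(delta([.4164,-.2448,.0045],down(-.077).as_quat()))"
```

```text
time_s: 12.18
tcp_pos: [0.4176, -0.2441, 0.0055]
ee_rot: [0.038, 0.999, 0.0, -0.0]
force: [0.3, 0.0, 0.1]
width: 0.0599
finger_force: 0.0
(array([ 0.0012, -0.0008,  0.001 ]), array([ 0.0005, -0.0006,  0.0007]))
```

```bash
python3 nudge.py '[0,0,0,0,0,0,0.03,0,0,0,0,0,0,0.03,0,0,0,0,0,0,0.03,0,0,0,0,0,0,0.03,0,0,0,0,0,0,0.03,0,0,0,0,0,0,0.03]'; python3 nudge.py '[0,0,-0.0375,0,0,0,0.03,0,0,-0.0875,0,0,0,0.03,0,0,-0.0625,0,0,0,0.03,0,0,0,0,0,0,0.03]'
python3 -c "
from h import *
print(delta([.5289,.1141,.08],down(-.077).as_quat()))"
```

```text
time_s: 12.68
tcp_pos: [0.4174, -0.2451, 0.0057]
ee_rot: [0.039, 0.999, -0.0, 0.0]
force: [1.2, 1.0, 3.9]
width: 0.0373
finger_force: 40.0
time_s: 13.02
tcp_pos: [0.4189, -0.2465, 0.0844]
ee_rot: [0.039, 0.999, -0.002, 0.003]
force: [0.7, 0.5, -0.0]
width: 0.0371
finger_force: 40.0
(array([-0.0816,  0.3681,  0.0036]), array([-0.0034,  0.0054, -0.0008]))
```

Converted, 0.037 m / 0.4 = 0.0925, 0.036 m / 0.4 = 0.09.

```bash
python3 nudge.py '[-0.02,0.09,0,0,0,0,0.03,-0.02,0.0925,0,0,0,0,0.03,-0.02,0.0925,0,0,0,0,0.03,-0.02,0.0925,0,0,0,0,0.03,-0.02,0.0925,0,0,0,0,0.03,-0.02,0.0925,0,0,0,0,0.03,-0.02,0.0925,0,0,0,0,0.03,-0.02,0.0925,0,0,0,0,0.03,-0.02,0.0925,0,0,0,0,0.03,-0.02,0.09,0,0,0,0,0.03]'; python3 nudge.py '[0,0,0,0,-0.0637,0,0.03,0,0,0,0,-0.0637,0,0.03,0,0,0,0,-0.0637,0,0.03,0,0,0,0,0,0,0.03,0,0,0,0,0,0,0.03]'
python3 - <<'E'
from h import *
s=status.sense(); r=R.from_quat(s["ee_rot"]); ci=camera_info("wrist"); im=capture("wrist")
print(s["force"],delta([.5295,.1144,.026],down(-.077,.3).as_quat()))
to=r.inv().apply(ci["origin"]-s["tcp_pos"])
m=cv2.inRange(cv2.cvtColor(im,cv2.COLOR_BGR2HSV),(140,40,80),(179,255,255)); m[:200]=0; m[275:]=0
k=max(cv2.findContours(m,0,2)[0],key=cv2.contourArea); e=cv2.fitEllipse(cv2.convexHull(k)); print(e)
E
```

```text
time_s: 13.85
tcp_pos: [0.5254, 0.1175, 0.0797]
ee_rot: [0.039, 0.999, -0.0, -0.0]
force: [0.2, -1.0, -0.5]
width: 0.037
finger_force: 40.0
time_s: 14.27
tcp_pos: [0.5246, 0.1155, 0.0799]
ee_rot: [0.038, 0.988, -0.006, 0.148]
force: [0.1, -0.1, -0.1]
width: 0.0366
finger_force: 40.0
[ 0.11407321 -0.1497752  -0.09685588] (array([ 0.0121, -0.0007,  0.0531]), array([-0.0006, -0.0028, -0.0008]))
((255.12998962402344, 236.76412963867188), (47.27286911010742, 51.5501708984375), 88.32714080810547)
```

Converted, 0.0133 m / 0.4 = 0.0333, 0.003 m / 0.4 = 0.0075.

```bash
python3 nudge.py '[0.0075,-0.0005,0.0333,0,0,0,0.03,0.0075,-0.0005,0.0333,0,0,0,0.03,0.0075,-0.0005,0.0333,0,0,0,0.03,0.0075,-0.0003,0.0333,0,0,0,0.03,0,0,0,0,0,0,0.03,0,0,0,0,0,0,0.03]'
python3 -c "
from h import *
print(status.sense()['force'],delta([.5293,.1144,.021],down(-.077,.3).as_quat()))"
```

```text
time_s: 14.82
tcp_pos: [0.5303, 0.1141, 0.0257]
ee_rot: [0.039, 0.988, -0.006, 0.148]
force: [-0.4, -0.8, -0.2]
width: 0.037
finger_force: 40.0
[-0.42442165 -0.80528497 -0.23783271] (array([0.0023, 0.0003, 0.0042]), array([-0.0011, -0.002 , -0.0014]))
```

Converted, 0.0042 m / 0.4 = 0.0105, 0.004 m / 0.4 = 0.01.

```bash
python3 nudge.py '[0.0058,0.0008,0.0105,0,0,0,0.03,0,0,0,0,0,0,0.03,0.01,0,-0.003,0,0,0,0.03,0.01,0,-0.003,0,0,0,0.03,0,0,0,0,0,0,0.03,0,0,0,0,0,0,0.03]'; python3 nudge.py '[0.005,0,-0.0015,0,0,0,0.03,0,0,0,0,0,0,0.03,0,0,0,0,0,0,0.03]'; python3 nudge.py '[0.005,0,-0.001,0,0,0,0.03,0,0,0,0,0,0,0.03,0,0,0,0,0,0,0.03]'
python3 -c "
from h import *
print(status.sense()['force'],delta([.5135,.1154,.021],down(-.077,.3).as_quat()))"
```

```text
time_s: 15.32
tcp_pos: [0.5204, 0.1156, 0.0216]
ee_rot: [0.038, 0.988, -0.006, 0.149]
force: [0.2, -0.4, 0.4]
width: 0.0368
finger_force: 40.0
time_s: 15.57
tcp_pos: [0.5189, 0.1157, 0.0216]
ee_rot: [0.038, 0.988, -0.006, 0.15]
force: [2.4, -0.8, 0.4]
width: 0.0371
finger_force: 40.0
time_s: 15.82
tcp_pos: [0.5168, 0.1159, 0.0213]
ee_rot: [0.038, 0.988, -0.006, 0.15]
force: [3.4, 0.2, 1.5]
width: 0.0368
finger_force: 40.0
[3.37790389 0.1582375  1.49304918] (array([ 0.0032, -0.0008, -0.0007]), array([ 0.0001,  0.001 , -0.0007]))
```

Converted, 0.0013 m / 0.4 = 0.0033, -0.0002 m / 0.4 = -0.0005.

```bash
python3 nudge.py '[0.0033,-0.0005,-0.001,0,0,0,0.03,0.0033,-0.0005,-0.001,0,0,0,0.03,0,0,0,0,0,0,0.03,0,0,0,0,0,0,0.03]'; python3 nudge.py '[0.0035,0,0.004,0,0.0637,0,0.03,0,0,0,0,0,0,0.03,0,0,0,0,0,0,0.03]'; 
python3 -c "
from h import *
print(status.sense()['force'],delta([.5135,.1154,.021],down(-.077,.2).as_quat()))
im=capture('wrist'); cv2.imwrite('pics/w9.png',cv2.resize(im[:280,130:380],None,fx=2.1,fy=2.1,interpolation=2))"
```

```text
time_s: 16.15
tcp_pos: [0.5141, 0.1158, 0.0213]
ee_rot: [0.038, 0.988, -0.006, 0.15]
force: [5.9, 1.1, 0.5]
width: 0.0368
finger_force: 40.0
time_s: 16.4
tcp_pos: [0.5141, 0.1159, 0.0195]
ee_rot: [0.039, 0.994, -0.003, 0.101]
force: [5.9, 1.5, 1.8]
width: 0.0368
finger_force: 40.0
[5.89321735 1.53059851 1.77967979] (array([ 0.0003, -0.0005, -0.0015]), array([ 0.0007,  0.0017, -0.0015]))
```

View pics/w9.png

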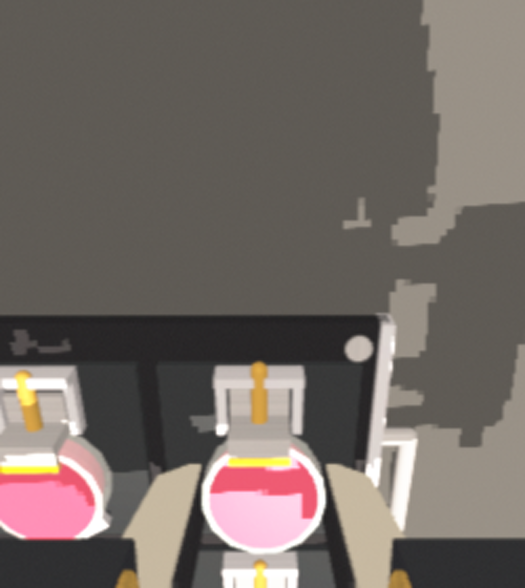

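The rim is under the lip. I'll continue levelling.

Converted, 0.0016 m / 0.4 = 0.004, 0.0013 m / 0.4 = 0.0033, 0.1 rad / 1.5708 = 0.0637.

```bash
python3 nudge.py '[0.0033,0,0.004,0,0.0637,0,0.03,0,0,0,0,0,0,0.03,0,0,0,0,0,0,0.03]'; python3 nudge.py '[0.0015,0,0.0023,0,0.0318,0,0.03,0,0,0,0,0,0,0.03,0,0,0,0,0,0,0.03]'
python3 -c "
from h import *
print(status.sense()['force'],delta([.5117,.1154,.0152],down(-.077,0).as_quat()))"
```

```text
time_s: 16.7
tcp_pos: [0.5133, 0.1159, 0.0176]
ee_rot: [0.039, 0.998, -0.002, 0.051]
force: [6.0, 1.1, 1.5]
width: 0.037
finger_force: 40.0
time_s: 16.95
tcp_pos: [0.5125, 0.1159, 0.0166]
ee_rot: [0.039, 0.999, -0.001, 0.026]
force: [7.0, 0.3, 0.7]
width: 0.0368
finger_force: 40.0
[7.01387435 0.30571071 0.7117881 ] (array([ 0.0009, -0.0006,  0.0014]), array([ 0.0006,  0.0522, -0.0012]))
```

Converted, 0.0012 m / 0.4 = 0.003, 0.0006 m / 0.4 = 0.0015, 0.052 rad / 1.5708 = 0.0331.

```bash
python3 nudge.py '[0.0015,0,0.003,0,0.0331,0,0.03,0,0,0,0,0,0,0.03,0,0,0,0,0,0,0.03]'; python3 nudge.py '[-0.0025,0,0.0008,0,0,0,0.03,-0.0025,0,0.0005,0,0,0,0.03,0,0,0,0,0,0,0.03,0,0,0,0,0,0,0.03]'
python3 -c "
from h import *
print(delta([.5135,.1154,.0152],down(-.077,0).as_quat()))"
```

```text
time_s: 17.2
tcp_pos: [0.5123, 0.1159, 0.0155]
ee_rot: [0.039, 0.999, 0.0, 0.0]
force: [8.3, 0.3, 2.7]
width: 0.0369
finger_force: 40.0
time_s: 17.53
tcp_pos: [0.5134, 0.1157, 0.0148]
ee_rot: [0.039, 0.999, 0.0, -0.0]
force: [5.0, -0.4, 2.3]
width: 0.0372
finger_force: 40.0
(array([-0.0002, -0.0003, -0.0004]), array([ 0.0003, -0.0005, -0.0009]))
```

Converted, -0.04 m / 0.4 = -0.1, -0.035 m / 0.4 = -0.0875.

```bash
python3 nudge.py '[0,0,0,0,0,0,0.052,0,0,0,0,0,0,0.052,0,0,0,0,0,0,0.052,0,0,0,0,0,0,0.052]'
python3 nudge.py '[0,0,-0.025,0,0,0,0.052,0,0,-0.05,0,0,0,0.052,-0.0375,0,-0.0875,0,0,0,0.052,-0.1,0,0,0,0,0,0.056,-0.0625,0,0,0,0,0,0.056,0,0,0,0,0,0,0.056,0,0,0,0,0,0,0.056]'
python3 - <<'E'
from h import *
ci=camera_info("wrist"); im=capture('wrist')
print(status.sense()["force"])
for c,b in blobs(im,(22,120,120),(35,255,255),30): print("lip",c,ray(ci,c,.028).round(4))
for c,s in blobs(im,(150,60,80),(179,255,255),300): print(c,s,ray(ci,c,.02).round(4))
cv2.imwrite('pics/w10.png',cv2.resize(im[30:250,80:380],None,fx=2.6,fy=2.6,interpolation=2))
E
```

```text
time_s: 17.87
tcp_pos: [0.512, 0.1157, 0.0142]
ee_rot: [0.039, 0.999, -0.0, -0.002]
force: [-0.0, 0.2, 0.3]
width: 0.0518
finger_force: 0.0
time_s: 18.45
tcp_pos: [0.5928, 0.1093, 0.0797]
ee_rot: [0.039, 0.999, 0.0, -0.001]
force: [-1.0, 0.4, 0.2]
width: 0.0561
finger_force: 0.0
[-0.45376928 -0.03148259  0.45582637]
lip [253.8  58. ] [[0.478  0.1174 0.028 ]]
lip [76.5 66.2] [[ 0.4733 -0.0137  0.028 ]]
lip [165.2  65.9] [[0.4782 0.0517 0.028 ]]
lip [72.8 89. ] [[ 0.4887 -0.0207  0.028 ]]
lip [163.3  88. ] [[0.4933 0.0476 0.028 ]]
lip [253.7  88. ] [[0.4986 0.1157 0.028 ]]
lip [ 93.5 162.4] [[ 0.5452 -0.0192  0.028 ]]
lip [ 90.6 184.3] [[ 0.5633 -0.0263  0.028 ]]
lip [172.  183.5] [[0.5679 0.0417 0.028 ]]
lip [254.5 183.3] [[0.5731 0.1104 0.028 ]]
[ 80.5 110.2] [  59   91   44   41 1412] [[ 0.5039 -0.0239  0.02  ]]
[167.3 110.2] [ 146   91   43   41 1397] [[0.5093 0.0454 0.02  ]]
[255.3 109.5] [ 235   91   42   40 1402] [[0.5142 0.1157 0.02  ]]
[175.6 200.2] [157 184  38  34 988] [[0.5853 0.0396 0.02  ]]
[254.9 199.8] [236 185  38  32 987] [[0.5903 0.1094 0.02  ]]
```

View pics/w10.png

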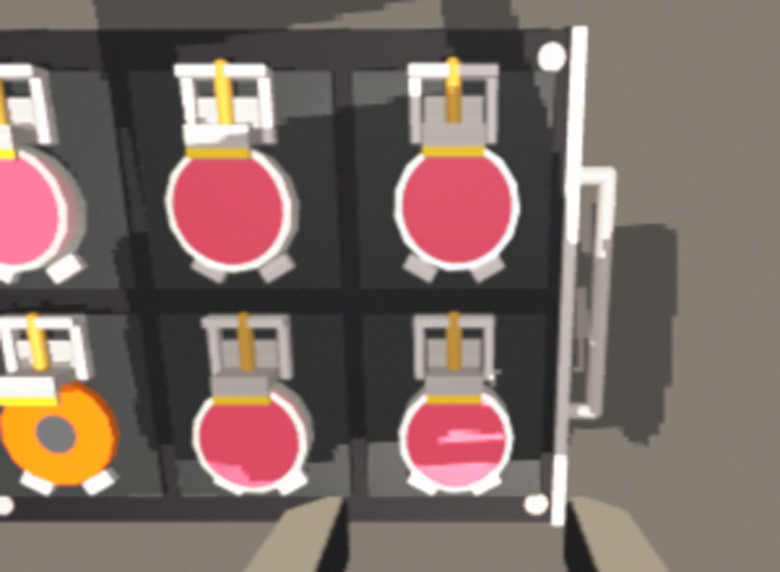

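Both new dishes sit like their neighbours, and their lips line up with the loaded ones at the same 2.5 mm set-back. I'm handing in.

```bash
python3 -c "
from bench import robot, status, capture, camera_info
print(robot.job_done())"
```

```text
the job is handed in; nothing more can be done
None
```

I loaded a spare dish into each of the two empty pockets and handed the job in at about 18.5 s; in the last wrist picture both lie level under their clips inside the stops, but the judge printed no verdict.

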